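Set the can lane with its eccentric knob and run a can through it

TASK

Set the width of the can lane for the slim drinks can: turn the knob of the eccentric until the gap between the two guides is about 6 mm wider than the can. Then check it: stand the can upright on the bare end of the lane's board in front of the mouth, slide it along the board between the guides (do not lower it in from above) until it is at the end stop, and leave it standing there with the gap as set.

Things in the scene. Friction and masses are not known exactly. Their poses are not given: they have to be found in the camera images.
- can_lane: Fixed wooden board 200x154x6 mm with low aluminium guides, tops at z 28 mm. Origin under it on the worktop; x along the lane to the end stop, z up. Board x -125..75, y -72..82 mm; bare up to the flared mouth at x -60; guides parallel from x -35. Fixed guide's inner face y = -55 mm, moving guide's y = -55 + gap. Stop's face x = 55 mm: a can touching it has its axis at x = 28.
- cam_knob (a joint): Angle of the eccentric, rad: 0 when the knob's bar is parallel to the lane, growing counter-clockwise from above; limits -1.0, 1.0. Its off-centre steel disc sets the moving guide: gap = 54 mm + 16 mm x angle. Starts between -0.9 and -0.4, too narrow for the can. Stiff (0.15 N m), stays where it is left.
- knob_grip (a point): Grip point on the black bar knob, on its upright pivot, 56 mm above the worktop, at x 10, y 35 mm of the lane's frame. Bar 46 mm long (along this point's x, which turns with the joint), 12 mm wide, from 32 to 68 mm above the worktop. Apart from the bar nothing within 60 mm of the pivot is higher than 30 mm.
- drinks_can: Slim drinks can standing upright left of the lane, 53 mm diameter, 134 mm high, about 0.25 kg; the tallest of a row of three about 100 mm apart (the others: a tin 57 mm wide, 72 mm high, and a jar 50 mm wide, 90 mm high). Origin: centre of its underside, z up. A wall cabinet hangs over the back of the worktop from 0.59 m ahead of the robot, 0.45 m up: carry in front of it.

How it is judged:
By the outcome, as a careful person would: the job done as asked, in the order asked, and still so for the second after the job is handed in, with the robot touching nothing.
It also fails if it takes over 59 s, if anything falls off the work surface, if the arm or the gripper's body presses on something with over 40 N, if the wrist force passes 120 N, or if a joint passes its speed limit or range.

ROBOT

A 7-joint arm with a two-finger parallel gripper is mounted at the origin on a cart in front of the work surface, level with it; the furniture and walls round the work are solid. World frame = base frame: x ahead of the robot, y to its left, z up, the work surface at z = 0. Lengths are in mm, angles in rad, forces in N, time in s.
With the tool pointing down it reaches from about 400 to 925 mm from the base axis. Payload 5.6 kg.
Tool frame: the origin (TCP) lies midway between the tips of the shut fingers; the grasp point (between the pads) lies 19 mm behind it; z points along the fingers, y is the line along which they close (so a half turn about z gives the same grasp; the last joint's range is limited). The gripper opens to 85 mm and grips with 20 to 120 N. Pads are 22 mm wide; open, the fingers measure 114 mm over their backs; the gripper's body (76 mm by 85 mm) begins 54 mm behind the grasp point. The pads swing forward as they close: fully open they stand 13 mm farther back than shut.
Start: joints at [-1.327, 0.468, -0.012, 1.603, 0.006, 1.071, -0.056], TCP at [183.916, 623.445, 231.29] pointing down, gripper open.
Joint ranges: [-2.53, 2.53], [-0.31, 2.02], [-1.57, 1.55], [0.28, 2.44], [-1.29, 4.43], [0.15, 1.84], [-2.92, 2.92]. Speed limits (rad/s): [2.57, 2.57, 3.14, 3.14, 3.14, 3.14, 3.14].

INTERFACE

Orientations are given as a unit quaternion [x, y, z, w].
In Python, from bench import * gives the robot as it stands.
- The arm moves only by the tool carry_out, never from a script. Its argument "deltas" is a list of rows, each a list of 7 numbers: the turn, a rotation vector about the tool's x, y, z in degrees, then the shift along the tool's x, y, z in cm, then the opening in per cent of the stroke, from 0 (shut) to 100 (fully open). In form: [[ax, ay, az, x, y, z, jaw], ...]. A call has 1 to 10 rows; each row shifts and turns the commanded pose from where the row before left it, along the tool's axes as they then stand; what a row does not reach is not made up. A row lasts 1/12 s, in which the tool goes at most 41.7 mm and 7.16 degrees, less where a joint would pass 70% of its speed; a pose out of reach is approached as far as the arm can. A call with a gripper value outside its range is refused whole. The fingers move at their own pace and stop on an object; "force" is the grip in N (left out, the last holds). Time passes only in rows, so rows that do not move let the fingers close. It gives the time, the measured TCP pose, the force, the opening and the grip force at its end, in the units of the state.
- state(): the state, without advancing time (a new reading comes with each control period).
- get_image(name): name is "scene" or "top" or "wrist"; returns (picture, depth): 400x640x3 uint8, blue, green, red; 400x640 float32, mm along the optical axis (not along the pixel's ray), 0 where there is no reading.
- camera_params(name): a dict with "K" (3x3 intrinsics, pixels), "cam_to_world" (4x4, takes a point from camera to world coordinates). Camera axes: x right, y down, z forward; pixel columns grow to the right and rows downward; lengths in mm; the calibration is good to about 2 mm. A picture is of the moment at which its call begins: read the wrist's pose just before it. camera_params takes no time and is no camera call; for the wrist camera it gives the pose at the moment of the call.
- finish_job(): hands the job in; it is judged then, once.
The state is a dict: "t": time; "q": joint angles; "qvel": joint speeds; "joint_efforts": joint torques, N m; "eef_pos": TCP position; "orientation": TCP orientation; "force": force on the tool from outside, world axes, zero at the start; "torque": the same for the moment, N m; "finger_gap": finger opening in mm; "gripper_force": force on a finger pad.
Only numpy, scipy, OpenCV 4.12 (cv2) and the standard library are available. Lean on these libraries where they do the work, as an engineer would, in place of code of your own. Each camera call takes 0.05 s, during which the arm holds its last target. There are 200 camera calls.

## Working session

There is one attempt and no reset: what is moved stays moved. The work goes in short steps, Python scripts to look and compute and a tool call to move; the robot and the scene stay as the last step left them, time stands still between calls to the robot, and variables do not carry over. Pictures are saved under pics/ and viewed, at most 10 in all, crops included, and the job is handed in when it is done.

Besides the shell and the picture viewer there is one more tool, called after "Emit:" by a JSON object that holds its "op" and its "data". carry_out: Moves the arm, as the interface text tells. Its arguments: {"type":"object","properties":{"deltas":{"type":"array"},"force":{"type":"number"}},"required":["deltas"]}

```bash
mkdir -p pics
python3 - <<'E'
from bench import *
import cv2,numpy as np
s=state();print(s['t'],s['eef_pos'],s['orientation'],s['finger_gap'])
for n in("top","scene"):
    im,d=get_image(n);cv2.imwrite(f"pics/{n}0.png",im);np.save(f"pics/{n}0.npy",d)
    p=camera_params(n);print(n,p["K"],p["cam_to_world"])
E
```

```text
0.0 [183.7786538  622.87057024 230.30266106] [ 1.42953828e-01  9.89728925e-01 -9.23362733e-04 -7.80036964e-05] 85.6800446043244
top [[413.39502573   0.         320.02383977]
 [  0.         413.39502573 199.43374384]
 [  0.           0.           1.        ]] [[ 1.89532637e-02 -9.91362663e-01  1.29772279e-01  2.91215194e+02]
 [-9.99425375e-01 -2.24336158e-02 -2.54097127e-02  4.26517806e+01]
 [ 2.81015019e-02 -1.29216112e-01 -9.91218191e-01  1.23045058e+03]
 [ 0.00000000e+00  0.00000000e+00  0.00000000e+00  1.00000000e+00]]
scene [[450.58188137   0.         315.85593596]
 [  0.         450.58188137 199.26165228]
 [  0.           0.           1.        ]] [[ 5.51210791e-01 -3.40224469e-01  7.61849050e-01 -4.82503431e+02]
 [-8.34005139e-01 -1.97814074e-01  5.15077684e-01 -5.70583230e+02]
 [-2.45375666e-02 -9.19302400e-01 -3.92786208e-01  5.51567488e+02]
 [ 0.00000000e+00  0.00000000e+00  0.00000000e+00  1.00000000e+00]]
```

View pics/top0.png

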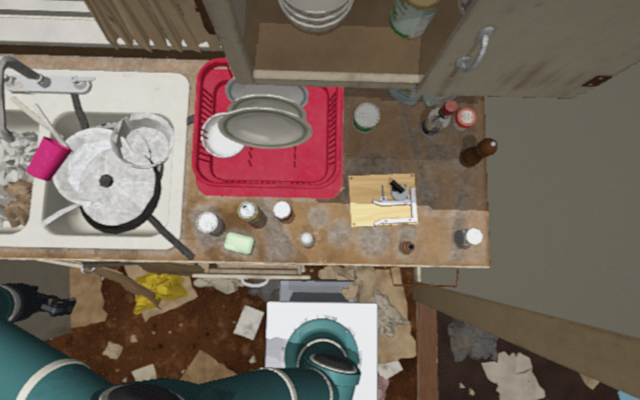

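View pics/scene0.png

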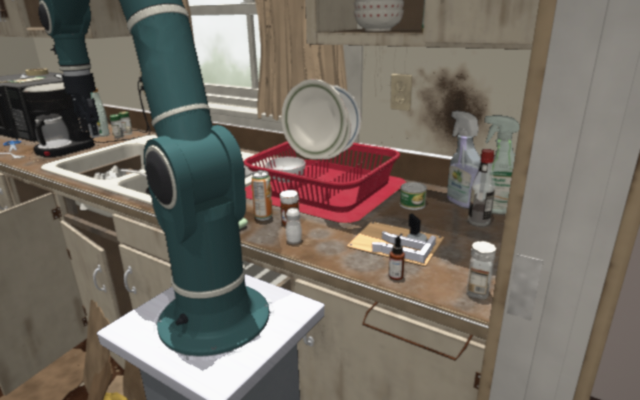

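```bash
cat > h.py <<'E'
import cv2,numpy as np
from bench import *
def px(P,d,u,v,z=None):
    """world point of pixel: by depth, or on the plane z"""
    K,T=P["K"],P["cam_to_world"]; r=np.linalg.solve(K,[u,v,1.])
    if z is None: k=d[int(round(v)),int(round(u))]
    else: k=(z-T[2,3])/(T[2,:3]@r)
    return T[:3,:3]@(r*k)+T[:3,3]
E
python3 - <<'E'
from h import *
im=cv2.imread("pics/top0.png");d=np.load("pics/top0.npy");P=camera_params("top")
a=cv2.resize(im[165:235,340:425],None,fx=8,fy=8,interpolation=cv2.INTER_CUBIC)[:,:]
cv2.imwrite("pics/lane.png",a)
b=cv2.resize(im[190:260,190:320],None,fx=6,fy=6,interpolation=cv2.INTER_CUBIC)
cv2.imwrite("pics/cans.png",b)
for u,v in[(208,223),(248,210),(282,211),(307,240),(407,246)]:print(u,v,px(P,d,u,v).round())
E
```

```text
208 223 [370. 325.  67.]
248 210 [403. 206. 128.]
282 211 [406. 118.  90.]
307 240 [328.  47.  87.]
407 246 [ 317. -233.   72.]
```

View pics/lane.png

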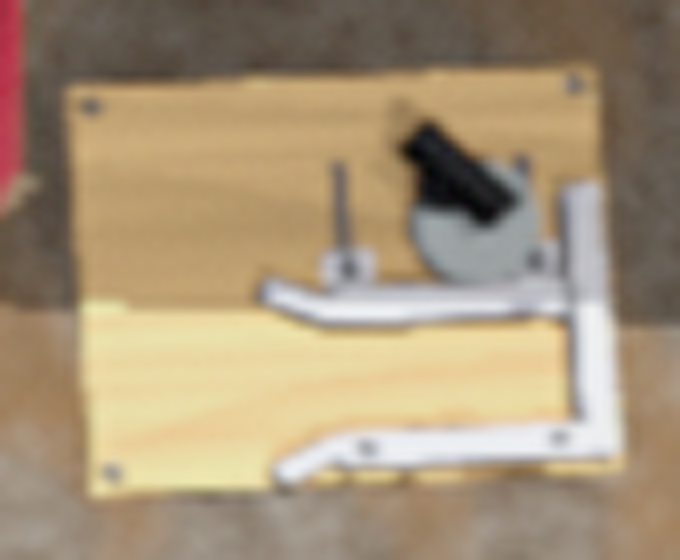

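View pics/cans.png

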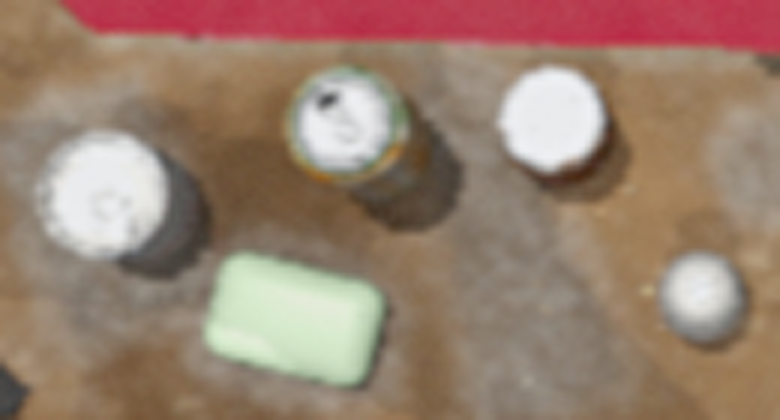

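Lane crop: board corners at crop (68,88), (598,68), (622,468), (92,495); the black bar runs from about (425,130) to (500,215); mouth to the left, stop to the right (lane x ≈ world −y). Cans crop: the can's top (pull tab) is centred at (347,125).

Run:
```python
from h import *
P=camera_params("top");d=np.load("pics/top0.npy")
f=lambda x,y,s,ou,ov,z:px(P,d,(x+.5)/s-.5+ou,(y+.5)/s-.5+ov,z)
W=np.array([f(*c,8,340,165,6)[:2] for c in[(68,88),(598,68),(622,468),(92,495)]])
L=np.array([[-125,82],[75,82],[75,-72],[-125,-72]],float)
Lc,Wc=L-L.mean(0),W-W.mean(0)
th=np.arctan2((Lc[:,0]*Wc[:,1]-Lc[:,1]*Wc[:,0]).sum(),(Lc*Wc).sum())
R=np.array([[np.cos(th),-np.sin(th)],[np.sin(th),np.cos(th)]]);o=W.mean(0)-R@L.mean(0)
print("lane",th,o,"res",(L@R.T+o-W).round(1).tolist())
print("knob",R@[10,35]+o,"entry",R@[-97,-25]+o,"end",R@[28,-25]+o)
a,b=f(425,130,8,340,165,68),f(502,205,8,340,165,68);print("bar",a,b)
v=R.T@(a-b)[:2];print("len",np.hypot(*v),"ang",np.arctan2(v[1],v[0]), np.arctan(v[1]/v[0]),"mid",(a+b)/2)
print("can",f(347,125,6,190,190,134))
np.savez("lane.npz",R=R,o=o,th=th)
# depth cloud near knob: bar top
K,T=P["K"],P["cam_to_world"]
vv,uu=np.mgrid[170:205,380:412];z=d[vv,uu]
X=np.stack([(uu-K[0,2])/K[0,0]*z,(vv-K[1,2])/K[1,1]*z,z],-1)@T[:3,:3].T+T[:3,3]
m=(X[...,2]>55)&(X[...,2]<80);Q=X[m];print(len(Q),Q.mean(0));q=(Q[:,:2]-Q[:,:2].mean(0))@R
w,V=np.linalg.eigh(q.T@q);print(w,V[:,1],np.arctan(V[1,1]/V[0,1]))
# can top depth
vv,uu=np.mgrid[190:235,230:270];z=d[vv,uu]
X=np.stack([(uu-K[0,2])/K[0,0]*z,(vv-K[1,2])/K[1,1]*z,z],-1)@T[:3,:3].T+T[:3,3]
m=(X[...,2]>125);Q=X[m];print(len(Q),Q.mean(0),Q.min(0),Q.max(0))
from scipy.spatial.transform import Rotation as Ro
s=state();print(Ro.from_quat(s['orientation']).as_matrix().round(3),s['eef_pos'])
```

```text
lane -1.5069377893240943 [ 452.70878722 -202.3295774 ] res [[0.5, -0.4], [0.7, 1.3], [-1.3, -1.2], [0.1, 0.3]]
knob [ 488.27559944 -210.07566469] entry [ 421.56967477 -107.12266758] end [ 429.54656786 -231.86788463]
bar [ 501.97019188 -194.55650275   68.        ] [ 475.41046146 -222.13370278   68.        ]
len 38.28735093584228 ang 2.311128112412292 -0.830464541177501 mid [ 488.69032667 -208.34510276   68.        ]
can [401.0210247  206.67143052 134.        ]
80 [ 487.38294935 -209.80239133   66.57802726]
[ 1095.17884362 13813.91513959] [-0.70096983  0.71319092] -0.7940398876779119
243 [400.15115132 204.81092546 148.87100175] [291.21519426  42.65178063 125.3785897 ] [ 424.6857231   230.50971549 1230.45057783]
[[-0.959  0.283 -0.   ]
 [ 0.283  0.959 -0.002]
 [-0.    -0.002 -1.   ]] [183.78500726 622.94396364 230.41471901]
```

Emit:
{"op": "carry_out", "data": {"deltas": [[0,0,0,-2.78,-2.7,0,100],[0,0,0,-2.78,-2.7,0,100],[0,0,0,-2.78,-2.7,0,100],[0,0,0,-2.78,-2.7,0,100],[0,0,0,-2.78,-2.7,0,100],[0,0,0,-2.78,-2.7,0,100],[0,0,0,-2.78,-2.7,0,100],[0,0,0,-2.78,-2.7,0,100],[0,0,0,-2.78,-2.7,0,100],[0,0,0,-2.78,-2.7,0,100]]}}

```text
t: 0.93
eef_pos: [374.6, 283.9, 231.2]
orientation: [0.143, 0.99, -0.0, -0.0]
force: [0.4, 0.1, -0.2]
finger_gap: 85.8
gripper_force: 0.0
```

Emit:
{"op": "carry_out", "data": {"deltas": [[0,0,0,-2.78,-2.7,0,100],[0,0,0,-2.78,-2.7,0,100],[0,0,0,-2.78,-2.7,0,100],[0,0,0,-2.78,-2.7,0,100],[0,0,0,-1.54,-3.72,0,100],[0,0,0,-1.54,-3.72,0,100],[0,0,0,-1.54,-3.72,0,100],[0,0,0,-1.54,-3.72,0,100],[0,0,0,-1.54,-3.72,0,100],[0,0,0,-1.54,-3.72,0,100]]}}

```text
t: 1.77
eef_pos: [475.3, -91.3, 231.3]
orientation: [0.143, 0.99, 0.0, -0.0]
force: [1.1, 0.2, 0.6]
finger_gap: 85.7
gripper_force: 0.0
```

Emit:
{"op": "carry_out", "data": {"deltas": [[0,0,0,-1.54,-3.72,0,70],[0,0,0,-1.54,-3.72,0,70],[0,0,0,-1.54,-3.72,0,70],[0,0,7,0,0,0,70],[0,0,7,0,0,0,70],[0,0,7,0,0,0,70],[0,0,7,0,0,0,70],[0,0,7,0,0,0,70],[0,0,7,0,0,0,70],[0,0,7,0,0,0,70]]}}

```text
t: 2.6
eef_pos: [488.2, -209.4, 231.0]
orientation: [0.543, 0.84, -0.0, -0.0]
force: [0.5, 0.3, -0.6]
finger_gap: 59.7
gripper_force: 0.0
```

Emit:
{"op": "carry_out", "data": {"deltas": [[0,0,7,0,0,0,70],[0,0,7,0,0,0,70],[0,0,7,0,0,0,70],[0,0,7,0,0,0,70],[0,0,7,0,0,0,70],[0,0,7,0,0,0,70],[0,0,7,0,0,0,70],[0,0,7,0,0,0,70],[0,0,7,0,0,0,70],[0,0,0,0,0,0,70]]}}

```text
t: 3.43
eef_pos: [488.2, -209.3, 230.9]
orientation: [0.901, 0.434, -0.001, -0.0]
force: [-0.3, 0.5, -0.4]
finger_gap: 59.3
gripper_force: 0.0
```

Run:
```python
from h import *
P=camera_params("wrist");im,d=get_image("wrist");cv2.imwrite("pics/w1.png",im);np.save("pics/w1.npy",d);np.savez("w1.npz",K=P["K"],T=P["cam_to_world"])
Z=np.load("lane.npz");R=Z["R"]
K,T=P["K"],P["cam_to_world"];print(T.round(2))
vv,uu=np.mgrid[0:400,0:640];z=d
X=np.stack([(uu-K[0,2])/K[0,0]*z,(vv-K[1,2])/K[1,1]*z,z],-1)@T[:3,:3].T+T[:3,3]
m=(z>0)&(abs(X[...,2]-68)<4)&(np.hypot(X[...,0]-488,X[...,1]+210)<35);Q=X[m];print(len(Q))
r=cv2.minAreaRect(Q[:,:2].astype(np.float32));print(r,Q[:,2].mean())
b=cv2.boxPoints(r);e=max((b[1]-b[0],b[2]-b[1]),key=np.linalg.norm);l=R.T@e
print("angle",np.arctan(l[1]/l[0]),"world deg",np.degrees(np.arctan2(e[1],e[0])))
```

```text
[[ 7.8000e-01 -6.0000e-01 -1.6000e-01  5.2963e+02]
 [-6.2000e-01 -7.5000e-01 -2.0000e-01 -1.5714e+02]
 [-0.0000e+00  2.6000e-01 -9.6000e-01  3.7298e+02]
 [ 0.0000e+00  0.0000e+00  0.0000e+00  1.0000e+00]]
594
((488.16265869140625, -208.2437744140625), (44.97898864746094, 11.943135261535645), 48.824405670166016) 67.05271801707066
angle -0.7825088016526778 world deg 48.82437
```

View pics/w1.png

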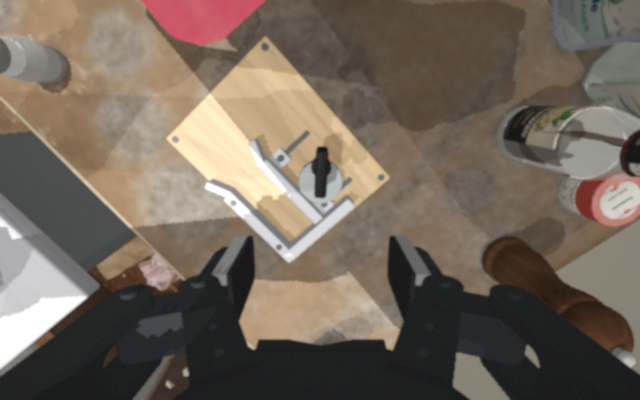

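The bar is upright at px (320,172), centred between the fingers at world (488,−209), direction 48.8°. Going down and gripping.

Emit:
{"op": "carry_out", "data": {"deltas": [[0,0,2.5,0.06,-0.05,3.2,70],[0,0,0,0,0,3.2,70],[0,0,0,0,0,3.2,70],[0,0,0,0,0,3.2,70],[0,0,0,0,0,3.0,60],[0,0,0,0,0,2.0,60],[0,0,0,0,0,1.4,50],[0,0,0,0,0,0.2,50],[0,0,0,0,0,0,30]], "force": 50}}

```text
t: 4.23
eef_pos: [488.2, -209.0, 37.1]
orientation: [0.91, 0.416, -0.0, -0.0]
force: [0.8, -0.5, 0.2]
finger_gap: 32.1
gripper_force: 0.0
```

Emit:
{"op": "carry_out", "data": {"deltas": [[0,0,0,0,0,0,20],[0,0,0,0,0,0,10],[0,0,0,0,0,0,0],[0,0,0,0,0,0,0],[0,0,0,0,0,0,0],[0,0,0,0,0,0,0]], "force": 50}}

```text
t: 4.73
eef_pos: [488.8, -208.8, 38.7]
orientation: [0.91, 0.415, 0.001, 0.0]
force: [-3.1, 1.5, 8.1]
finger_gap: 11.5
gripper_force: 49.9
```

Emit:
{"op": "carry_out", "data": {"deltas": [[0,0,-4,0,0,0,0],[0,0,-6,0,0,0,0],[0,0,-6,0,0,0,0],[0,0,-6,0,0,0,0],[0,0,-6,0,0,0,0],[0,0,0,0,0,0,0]]}}

```text
t: 5.23
eef_pos: [488.5, -208.5, 38.6]
orientation: [0.781, 0.625, 0.001, -0.0]
force: [-3.9, 1.8, 6.6]
finger_gap: 11.1
gripper_force: 49.9
```

Emit:
{"op": "carry_out", "data": {"deltas": [[0,0,-6,0,0,0,0],[0,0,-6,0,0,0,0],[0,0,-6,0,0,0,0],[0,0,-6,0,0,0,0],[0,0,-6,0,0,0,0],[0,0,-4,0,0,0,0],[0,0,-0.3,0,0,0,0],[0,0,0,0,0,0,0]]}}

```text
t: 5.9
eef_pos: [488.0, -208.5, 38.6]
orientation: [0.563, 0.826, 0.0, -0.0]
force: [-4.5, 2.3, 8.5]
finger_gap: 11.1
gripper_force: 50.1
```

Run:
```python
from h import *
from scipy.spatial.transform import Rotation as Ro
s=state();M=Ro.from_quat(s['orientation']).as_matrix();print(np.degrees(np.arctan2(M[1,0],M[0,0])),s['torque'],s['force'],s['q'],s['eef_pos'])
```

```text
111.4199279912275 [0.43563749 1.00915934 0.18020521] [-4.52052549  2.27049066  8.46584657] [ 0.02286032  0.58022117  0.40072504  2.03638694 -0.39124584  0.59877569
  1.0657505 ] [ 487.95580735 -208.54615372   38.618525  ]
```

Emit:
{"op": "carry_out", "data": {"deltas": [[0,0,0,0,0,0,40],[0,0,0,0,0,0,60],[0,0,0,0,0,0,60],[0,0,0,0,0,-1,60],[0,0,0,0,0,-3,60],[0,0,0,0,0,-4,60],[0,0,0,0,0,-4,60],[0,0,0,0,0,-4,60],[0,0,0,0,0,-3.2,60],[0,0,0,0,0,0,60]]}}

```text
t: 6.73
eef_pos: [492.0, -210.7, 236.7]
orientation: [0.564, 0.826, 0.002, 0.006]
force: [1.4, -0.0, 0.1]
finger_gap: 51.2
gripper_force: 0.0
```

Run:
```python
from h import *
P=camera_params("wrist");im,d=get_image("wrist")
Z=np.load("lane.npz");R,o=Z["R"],Z["o"]
K,T=P["K"],P["cam_to_world"]
vv,uu=np.mgrid[0:400,0:640];z=d
X=np.stack([(uu-K[0,2])/K[0,0]*z,(vv-K[1,2])/K[1,1]*z,z],-1)@T[:3,:3].T+T[:3,3]
m=(z>0)&(abs(X[...,2]-68)<4)&(np.hypot(X[...,0]-488,X[...,1]+210)<35);Q=X[m]
r=cv2.minAreaRect(Q[:,:2].astype(np.float32));print(r)
b=cv2.boxPoints(r);e=max((b[1]-b[0],b[2]-b[1]),key=np.linalg.norm);l=R.T@e
a=np.arctan(l[1]/l[0]);print("angle",a,"gap",54+16*a)
# rectified top view of lane at z=28, 3 px/mm
g=3;xs=np.arange(-125,76,1/g);ys=np.arange(82,-73,-1/g)
gx,gy=np.meshgrid(xs,ys);w=np.stack([gx,gy],-1)@R.T+o
w=np.concatenate([w,np.full(w.shape[:2]+(1,),28.)],-1)
c=(w-T[:3,3])@T[:3,:3];u=c@K.T
rec=cv2.remap(im,(u[...,0]/u[...,2]).astype(np.float32),(u[...,1]/u[...,2]).astype(np.float32),cv2.INTER_CUBIC)
cv2.imwrite("pics/rec.png",rec);print(rec.shape)
```

```text
((487.3894958496094, -208.6119842529297), (11.459403991699219, 45.41865539550781), 21.382991790771484)
angle 0.3093446219042951 gap 58.94951395046872
(465, 603, 3)
```

View pics/rec.png

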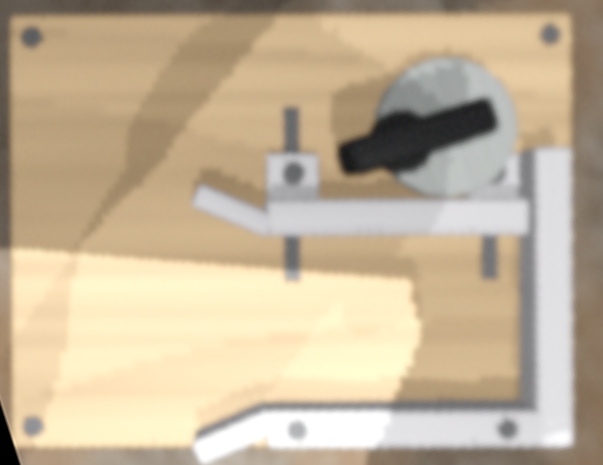

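The rectified view shows the moving guide's inner edge at row ~235, the fixed guide's at ~409 (≈58–59 mm apart), and the bar at 0.31 rad: the gap is as wanted. On to the can.

Emit:
{"op": "carry_out", "data": {"deltas": [[0,0,0,3.83,0.61,0,100],[0,0,0,3.83,0.61,0,100],[0,0,0,3.83,0.61,0,100],[0,0,0,3.83,0.61,0,100],[0,0,0,3.83,0.61,0,100],[0,0,0,3.83,0.61,0,100],[0,0,0,3.83,0.61,0,100],[0,0,0,3.83,0.61,0,100],[0,0,0,3.83,0.61,0,100],[0,0,0,3.83,0.61,0,100]]}}

```text
t: 7.62
eef_pos: [404.2, 171.5, 228.6]
orientation: [0.564, 0.826, -0.001, -0.0]
force: [2.3, 0.0, 0.3]
finger_gap: 85.3
gripper_force: 0.0
```

Emit:
{"op": "carry_out", "data": {"deltas": [[0,0,0,3.83,0.65,0,100],[0,0,0,0,0,0,100],[0,0,0,0,0,0,100]]}}

```text
t: 7.87
eef_pos: [396.5, 209.6, 228.3]
orientation: [0.562, 0.827, -0.001, -0.0]
force: [0.4, -0.8, 0.2]
finger_gap: 85.2
gripper_force: 0.0
```

```bash
cat >> h.py <<'E'
def cloud(name):
    P=camera_params(name);im,d=get_image(name);K,T=P["K"],P["cam_to_world"]
    vv,uu=np.mgrid[0:400,0:640]
    X=np.stack([(uu-K[0,2])/K[0,0]*d,(vv-K[1,2])/K[1,1]*d,d],-1)@T[:3,:3].T+T[:3,3]
    return im,X,d>0
def cantop(X,ok,c,r=45):
    m=ok&(X[...,2]>122)&(X[...,2]<142)&(np.hypot(X[...,0]-c[0],X[...,1]-c[1])<r);Q=X[m]
    return cv2.minEnclosingCircle(Q[:,:2].astype(np.float32)),cv2.minAreaRect(Q[:,:2].astype(np.float32)),Q[:,2].max(),len(Q)
def pose():
    from scipy.spatial.transform import Rotation as Ro
    s=state();M=Ro.from_quat(s['orientation']).as_matrix();return s,M
E
python3 - <<'E'
from h import *
s,M=pose();im,X,ok=cloud("wrist");cv2.imwrite("pics/w2.png",im)
print(s['t'],s['eef_pos'],M.round(3).tolist(),s['q'])
c=cantop(X,ok,(401,206));print(c)
for f in((454,227),(348,186)):
    m=ok&(np.hypot(X[...,0]-f[0],X[...,1]-f[1])<28);print(f,m.sum(),np.percentile(X[m][:,2],[50,95,99]))
E
```

```text
7.8667 [396.53741069 209.60663288 228.31929853] [[-0.369, 0.929, -0.002], [0.929, 0.369, -0.001], [-0.001, -0.002, -1.0]] [-0.77169561  0.12330039  0.22860755  2.08863597 -0.03431581  0.9352059
 -0.14654751]
(((401.98309326171875, 210.70384216308594), 24.57158088684082), ((401.70147705078125, 212.30918884277344), (48.26374053955078, 44.8094596862793), 21.226547241210938), np.float64(135.4046944208845), 3080)
(454, 227) 19003 [293.63839923 313.05232345 317.30354414]
(348, 186) 18752 [294.66550295 313.79433661 317.66700514]
```

View pics/w2.png

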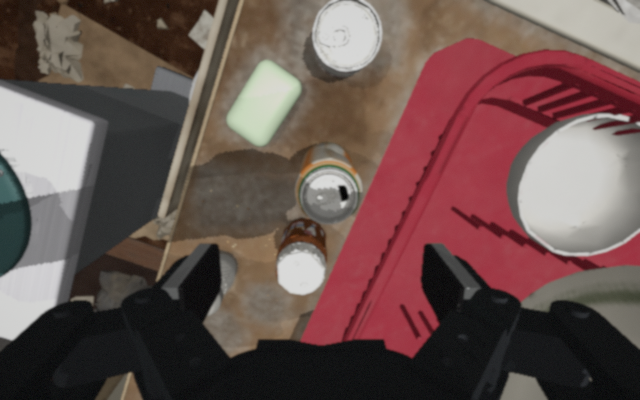

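The can's top is at px (328,194), unobstructed, rack's rim to the right near (405–430,200). Check the rack's height there.

Run:
```python
from h import *
im,X,ok=cloud("wrist")
for u in(370,385,400,415,430,450,470):print(u,X[195,u].round())
m=np.zeros(ok.shape,bool);m[130:240,290:365]=1
Q=X[m&ok&(X[...,2]>122)&(X[...,2]<142)]
print(cv2.fitEllipse(cv2.convexHull(Q[:,:2].astype(np.float32))),Q[:,:2].mean(0))
# any point near can axis heights>60 within 75
D=np.hypot(X[...,0]-402,X[...,1]-208)
m=ok&(D>32)&(D<75)&(X[...,2]>45)&(X[...,2]<200);q=X[m];print(len(q))
if len(q):
    a=np.degrees(np.arctan2(q[:,1]-208,q[:,0]-402));print(np.histogram(a,bins=12,range=(-180,180))[0],q[:,2].max())
```

```text
370 [459. 197.  16.]
385 [477. 202.   7.]
400 [494. 207.   4.]
415 [466. 231. 120.]
430 [479. 235. 116.]
450 [538. 230.  22.]
470 [558. 238.  23.]
((401.7332458496094, 211.29103088378906), (46.62767028808594, 48.9339714050293), 115.09679412841797) [401.17553866 212.43894761]
2106
[  0   0 345 683   4 509 560   5   0   0   0   0] 123.23751689052551
```

The rack's rim is 120 mm high about 65 mm from the can axis, so I go in with the fingers only 80% open.

Emit:
{"op": "carry_out", "data": {"deltas": [[0,0,0,-0.2,0.47,0,80],[0,0,0,0,0,2.5,80],[0,0,0,0,0,3,80],[0,0,0,0,0,3,80],[0,0,0,0,0,2.5,80],[0,0,0,0,0,1.8,80],[0,0,0,0,0,1.2,80],[0,0,0,0,0,0.7,80],[0,0,0,0,0,0,80]], "force": 35}}

```text
t: 8.72
eef_pos: [402.8, 206.3, 81.1]
orientation: [0.565, 0.825, -0.001, -0.0]
force: [-0.0, 0.0, 0.3]
finger_gap: 68.6
gripper_force: 0.0
```

Emit:
{"op": "carry_out", "data": {"deltas": [[0,0,0,0,0,0,70],[0,0,0,0,0,0,60],[0,0,0,0,0,0,50],[0,0,0,0,0,0,40],[0,0,0,0,0,0,40],[0,0,0,0,0,0,40]], "force": 35}}

```text
t: 9.22
eef_pos: [403.6, 208.0, 83.2]
orientation: [0.564, 0.826, 0.001, 0.0]
force: [-0.2, -1.3, 6.4]
finger_gap: 51.3
gripper_force: 36.9
```

Emit:
{"op": "carry_out", "data": {"deltas": [[0,0,0,0,0,-1,40],[0,0,0,0,0,-2.5,40],[0,0,0,0,0,-3,40],[0,0,0,0,0,-3,40],[0,0,0,0,0,-2,40],[0,0,0,0,0,0,40]]}}

```text
t: 9.72
eef_pos: [405.1, 209.5, 201.8]
orientation: [0.564, 0.826, 0.004, 0.001]
force: [1.3, 0.9, -2.6]
finger_gap: 51.9
gripper_force: 38.0
```

Emit:
{"op": "carry_out", "data": {"deltas": [[0,0,0,-1.5,-0.5,0,40],[0,0,0,-3.02,-0.99,0,40],[0,0,0,-3.02,-0.99,0,40],[0,0,0,-3.02,-0.99,0,40],[0,0,0,-3.02,-0.99,0,40],[0,0,0,-3.02,-0.99,0,40],[0,0,0,-3.02,-0.99,0,40],[0,0,0,-3.02,-0.99,0,40],[0,0,0,-3.02,-0.99,0,40],[0,0,0,-3.02,-0.99,0,40]]}}

```text
t: 10.55
eef_pos: [418.8, -94.6, 196.7]
orientation: [0.564, 0.826, -0.0, -0.0]
force: [0.9, 0.4, -2.7]
finger_gap: 51.5
gripper_force: 38.0
```

Emit:
{"op": "carry_out", "data": {"deltas": [[0,0,0,-1,-0.3,0,40],[0,0,0,-0.5,-0.19,0,40],[0,0,0,0,0,2,40],[0,0,0,0,0,3,40],[0,0,0,0,0,2.5,40],[0,0,0,0,0,1.3,40],[0,0,0,0,0,0,40],[0,0,0,0,0,0,40]]}}

```text
t: 11.22
eef_pos: [419.9, -108.3, 108.7]
orientation: [0.563, 0.826, -0.001, -0.001]
force: [0.1, -0.6, -3.3]
finger_gap: 51.2
gripper_force: 38.1
```

Run:
```python
from h import *
Z=np.load("lane.npz");R,o=Z["R"],Z["o"]
s,M=pose();print(s['eef_pos'],s['force'],M[:2,2],"lane TCP",R.T@(s['eef_pos'][:2]-o))
im,X,ok=cloud("top");cv2.imwrite("pics/t2.png",cv2.resize(im[150:250,320:430],None,fx=5,fy=5,interpolation=cv2.INTER_CUBIC))
im,X,ok=cloud("scene");cv2.imwrite("pics/s2.png",cv2.resize(im[160:280,320:480],None,fx=5,fy=5,interpolation=cv2.INTER_CUBIC))
```

```text
[ 419.9456534  -108.28227971  108.67013113] [ 0.12498954 -0.64947387 -3.26975707] [-0.00249238  0.0002765 ] lane TCP [-95.94638863 -26.694712  ]
```

Emit:
{"op": "carry_out", "data": {"deltas": [[0,0,0,0,0,0.9,40],[0,0,0,0,0,0.6,40],[0,0,0,0,0,0.25,40],[0,0,0,0,0,0.1,40],[0,0,0,0,0,0,40],[0,0,0,0,0,0,40]]}}

```text
t: 11.82
eef_pos: [420.7, -109.2, 90.8]
orientation: [0.564, 0.826, 0.0, 0.0]
force: [-1.1, 0.3, -2.7]
finger_gap: 51.5
gripper_force: 38.1
```

Emit:
{"op": "carry_out", "data": {"deltas": [[0,0,0,0,0,0.1,40],[0,0,0,0,0,0.1,40],[0,0,0,0,0,0,40],[0,0,0,0,0,0,40]]}}

```text
t: 12.15
eef_pos: [421.0, -109.3, 89.3]
orientation: [0.564, 0.826, 0.0, 0.0]
force: [-1.0, 1.0, 4.6]
finger_gap: 51.1
gripper_force: 38.7
```

Standing on the board. I let go of it and look.

Emit:
{"op": "carry_out", "data": {"deltas": [[0,0,0,0,0,0,65],[0,0,0,0,0,0,70],[0,0,0,0,0,0,72],[0,0,0,0,0,0,72]]}}

```text
t: 12.48
eef_pos: [420.8, -109.1, 88.8]
orientation: [0.564, 0.826, 0.0, 0.0]
force: [0.2, -0.8, -0.3]
finger_gap: 61.4
gripper_force: 0.0
```

Run:
```python
from h import *
Z=np.load("lane.npz");R,o=Z["R"],Z["o"]
s,M=pose();print(s['eef_pos'],s['force'],"lane TCP",R.T@(s['eef_pos'][:2]-o))
im,X,ok=cloud("wrist");cv2.imwrite("pics/w3.png",im)
im,X,ok=cloud("top");cv2.imwrite("pics/t3.png",cv2.resize(im[150:250,330:430],None,fx=6,fy=6,interpolation=cv2.INTER_CUBIC))
```

```text
[ 420.81428273 -109.11126262   88.80605711] [ 0.21545616 -0.76624383 -0.34695155] lane TCP [-95.0636637  -25.88075483]
```

View pics/w3.png

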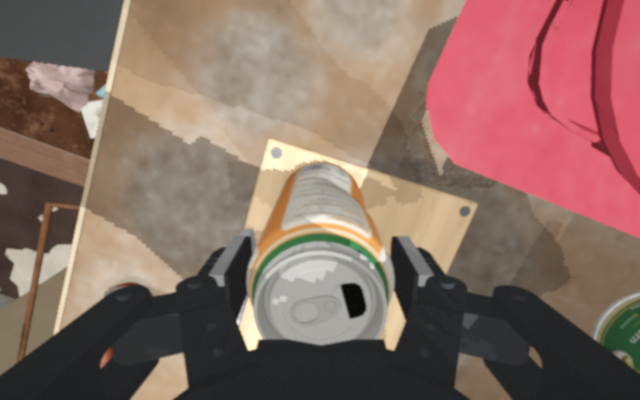

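The can stands upright between the open fingers; its lid spans columns 255–388, top edge row 250, centre about (321,308).

Run:
```python
from h import *
Z=np.load("lane.npz");R,o=Z["R"],Z["o"]
P=camera_params("wrist");l=lambda u,v,z:R.T@(px(P,None,u,v,z)[:2]-o)
for p in((321,308),(255,303),(388,303),(321,249)):print(p,l(*p,139),px(P,None,*p,139))
print("corner screws",l(276,153,6),l(464,211,6),"board corner",l(265,139,6),l(478,204,6))
```

```text
(321, 308) [-99.11712131 -27.06590294] [ 419.37287828 -105.14169742  139.        ]
(255, 303) [-94.54078639 -47.22842328] [ 399.54349394 -110.99537872  139.        ]
(388, 303) [-107.18654285   -7.69265354] [438.19168859 -95.85241678 139.        ]
(321, 249) [-118.24484131  -33.18933442] [412.04128975 -86.44373242 139.        ]
corner screws [-117.52311941  -64.69744376] [-118.36864492   72.89534026] board corner [-124.31356844  -74.2244598 ] [-126.11125266   80.13112806]
```

Emit:
{"op": "carry_out", "data": {"deltas": [[0,0,0,0,0,0,60],[0,0,0,0,0,0,50],[0,0,0,0,0,0,45],[0,0,0,0,0,0,45]], "force": 22}}

```text
t: 12.92
eef_pos: [420.7, -109.1, 88.9]
orientation: [0.564, 0.826, 0.0, -0.0]
force: [-1.2, 0.8, 5.2]
finger_gap: 51.8
gripper_force: 22.8
```

Emit:
{"op": "carry_out", "data": {"deltas": [[0,0,0,-0.48,-0.15,0,45],[0,0,0,-0.48,-0.15,0,45],[0,0,0,-0.48,-0.15,0,45],[0,0,0,-0.48,-0.15,0,45],[0,0,0,-0.48,-0.15,0,45],[0,0,0,-0.48,-0.15,0,45],[0,0,0,0,0,0,45]]}}

```text
t: 13.5
eef_pos: [424.2, -139.9, 89.3]
orientation: [0.564, 0.826, 0.001, 0.001]
force: [3.1, 2.5, 6.9]
finger_gap: 51.8
gripper_force: 24.9
```

Emit:
{"op": "carry_out", "data": {"deltas": [[0,0,0,-0.46,-0.2,0,45],[0,0,0,-0.46,-0.2,0,45],[0,0,0,-0.48,-0.15,0,45],[0,0,0,-0.48,-0.15,0,45],[0,0,0,-0.48,-0.15,0,45],[0,0,0,-0.48,-0.15,0,45],[0,0,0,0,0,0,45]]}}

```text
t: 14.08
eef_pos: [422.8, -170.7, 88.4]
orientation: [0.564, 0.825, -0.001, -0.001]
force: [-1.0, -0.0, 1.3]
finger_gap: 52.0
gripper_force: 23.0
```

Emit:
{"op": "carry_out", "data": {"deltas": [[0,0,0,-0.05,0.17,0,45],[0,0,0,-0.48,-0.15,0,45],[0,0,0,-0.48,-0.15,0,45],[0,0,0,-0.48,-0.15,0,45],[0,0,0,-0.48,-0.15,0,45],[0,0,0,0,0,0,45],[0,0,0,0,0,0,45]]}}

```text
t: 14.67
eef_pos: [428.2, -189.5, 89.1]
orientation: [0.564, 0.826, 0.0, 0.001]
force: [3.8, 2.7, -2.0]
finger_gap: 51.8
gripper_force: 23.7
```

Run:
```python
from h import *
Z=np.load("lane.npz");R,o=Z["R"],Z["o"]
s,M=pose();print(s['eef_pos'],s['force'],s['torque'],M[:2,2],"lane TCP",R.T@(s['eef_pos'][:2]-o))
im,X,ok=cloud("top");cv2.imwrite("pics/t4.png",cv2.resize(im[150:250,330:430],None,fx=6,fy=6,interpolation=cv2.INTER_CUBIC))
```

```text
[ 428.22294832 -189.53140999   89.08807876] [ 3.79220913  2.71829257 -2.00145065] [ 0.57976012 -0.95512656 -0.14967805] [ 0.00226334 -0.00050883] lane TCP [-14.33464872 -23.61921339]
```

Emit:
{"op": "carry_out", "data": {"deltas": [[0,0,0,0.04,-0.14,0.1,45],[0,0,0,0,0,0.03,45],[0,0,0,-0.48,-0.15,0,45],[0,0,0,-0.48,-0.15,0,45],[0,0,0,-0.48,-0.15,0,45],[0,0,0,-0.48,-0.15,0,45],[0,0,0,0,0,0,45],[0,0,0,0,0,0,45]]}}

```text
t: 15.38
eef_pos: [429.9, -209.0, 88.2]
orientation: [0.564, 0.826, 0.001, 0.002]
force: [8.0, 4.5, -1.9]
finger_gap: 51.9
gripper_force: 33.5
```

Run:
```python
from h import *
s,M=pose();print(s['force'],s['torque'],M[:2,2])
t,_,_=cloud("top");c,_,_=cloud("scene");w,X,ok=cloud("wrist")
rs=lambda a,x,y:cv2.resize(a,(x,y),interpolation=cv2.INTER_CUBIC)
A=np.hstack([rs(t[160:235,340:425],400,353),rs(c[180:270,340:450],400,327)[:300] if 0 else rs(c[180:270,345:447],400,353)])
B=rs(w[200:390,180:480],390,247);C=rs(w[0:400,0:640],410,247)
cv2.imwrite("pics/comp.png",np.vstack([A,np.hstack([B,C])]))
cv2.imwrite("pics/w5.png",w)
```

```text
[ 7.95053915  4.45697311 -1.86507353] [ 1.06757138 -2.21108929 -0.4950602 ] [ 0.00546728 -0.00046503]
```

View pics/comp.png

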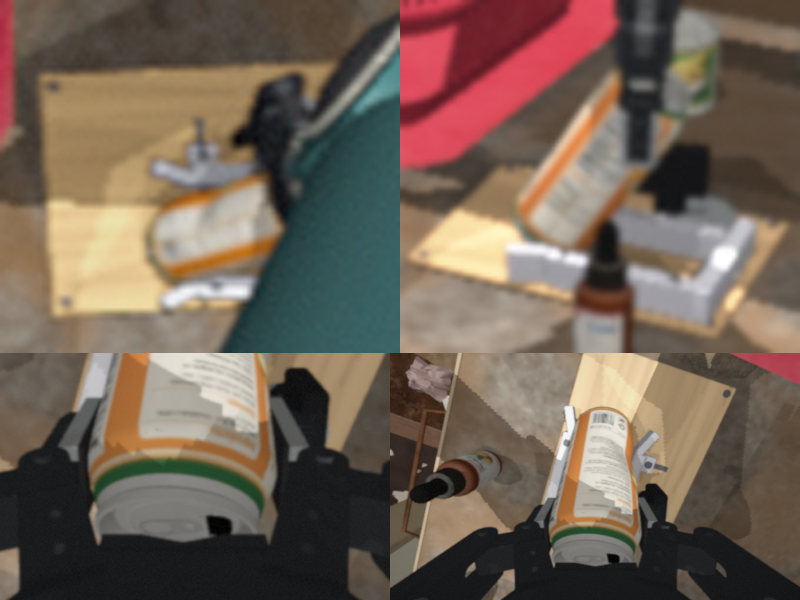

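The composite shows that the can's foot stayed at the mouth and the can leaned over forward in the pads, about 35°. With the fingers across the lane it pivots. I'll lift it back to the bare end, set it upright again, and regrip it fore and aft so it cannot pivot.

Emit:
{"op": "carry_out", "data": {"deltas": [[0,0,0,0,0,0,40],[0,0,0,0,0,0,40],[0,0,0,0,0,-1,40],[0,0,0,0,0,-2,40],[0,0,0,0,0,-2,40],[0,0,0,0,0,-2,40],[0,0,0,0,0,-2,40],[0,0,0,0,0,0,40]], "force": 50}}

```text
t: 16.2
eef_pos: [427.9, -210.8, 180.2]
orientation: [0.564, 0.826, 0.0, 0.002]
force: [0.7, -0.9, -3.1]
finger_gap: 51.1
gripper_force: 52.2
```

Emit:
{"op": "carry_out", "data": {"deltas": [[0,0,0,1.0,0.3,0,40],[0,0,0,1.9,0.6,0,40],[0,0,0,1.9,0.6,0,40],[0,0,0,1.9,0.6,0,40],[0,0,0,1.9,0.6,0,40],[0,0,0,1.0,0.3,0,40],[0,0,0,0,0,0,40],[0,0,0,0,0,0,40]]}}

```text
t: 16.87
eef_pos: [419.0, -109.1, 176.6]
orientation: [0.563, 0.826, -0.001, -0.001]
force: [-0.2, -0.4, -3.1]
finger_gap: 50.9
gripper_force: 52.2
```

```bash
cat >> h.py <<'E'
def tilt():
    """tilt of the held can about tool y, deg, from the wrist depth of the body's ridge, in the tool frame"""
    s,M=pose();im,X,ok=cloud("wrist");Y=(X-s['eef_pos'])@M
    m=ok&(abs(Y[...,1])<4)&(Y[...,0]>0)&(Y[...,0]<130)&(Y[...,2]<105)&(Y[...,2]>-35)
    Q=Y[m][:,[0,2]];
    for _ in range(4):
        vx,vz,x0,z0=cv2.fitLine(Q.astype(np.float32),cv2.DIST_HUBER,0,.01,.01).ravel()
        r=abs((Q[:,0]-x0)*vz-(Q[:,1]-z0)*vx);Q=Q[r<max(3,np.percentile(r,80))]
    return im,s,np.degrees(np.arctan2(vx,vz)),(x0,z0),len(Q),Q[:,1].min(),Q[:,1].max(),r.mean()
E
python3 - <<'E'
from h import *
im,s,*r=tilt();print(r,s['eef_pos'],s['force'],s['t']);cv2.imwrite("pics/w6.png",im)
Z=np.load("lane.npz");R,o=Z["R"],Z["o"];print(R.T@(s['eef_pos'][:2]-o),s['q'])
E
```

```text
[np.float32(26.521036), (np.float32(43.535767), np.float32(-2.4594202)), 2395, np.float64(-34.99844263972038), np.float64(53.903140472624145), np.float64(0.3596991299510529)] [ 418.99733357 -109.1224915   176.58251501] [-0.15590109 -0.38524672 -3.14959711] 16.8667
[-95.16840657 -27.69471714] [-0.25680976  0.17810021  0.48263451  2.18614623 -0.11341542  0.80226038
  0.67283139]
```

Emit:
{"op": "carry_out", "data": {"deltas": [[0,-5.0,0,0,0,0,40],[0,-6.5,0,0,0,0,40],[0,-6.5,0,0,0,0,40],[0,-6.0,0,0,0,0,40],[0,-2.5,0,0,0,0,40],[0,0,0,0,0,0,40],[0,0,0,0,0,0,40]]}}

```text
t: 17.5
eef_pos: [417.8, -110.4, 176.4]
orientation: [0.553, 0.809, -0.115, 0.16]
force: [-0.6, -0.7, -3.3]
finger_gap: 51.2
gripper_force: 52.2
```

Run:
```python
from h import *
im,s,a,(x0,z0),*r=tilt();s,M=pose();print(a,r,s['eef_pos'],s['force'])
ax=M@[np.sin(np.radians(a)),0,np.cos(np.radians(a))];print("can axis",ax,"tool z",M[:,2],"tool x",M[:,0],M[:,1])
# can axis point in tool frame: ridge point shifted 26.5 mm inward (-x side)
n=np.array([np.cos(np.radians(a)),0,-np.sin(np.radians(a))]);p=M@(np.array([x0,0,z0])-26.5*n)+s['eef_pos']
Z=np.load("lane.npz");R,o=Z["R"],Z["o"];print("axis at",p,R.T@(p[:2]-o))
im,X,ok=cloud("wrist");Y=(X-p);m=ok&(np.hypot(Y[...,0],Y[...,1])<30)&(X[...,2]>20);Q=X[m];print("z range",np.percentile(Q[:,2],[0.5,99.5]))
```

```text
26.89124 [2404, np.float64(-34.98402188977476), np.float64(52.0169635133373), np.float64(0.3501746661219197)] [ 418.19618618 -110.85155066  176.67587021] [ 1.22640671 -0.48039022 -2.45282031]
can axis [-0.03405572  0.06437608 -0.99734442] tool z [ 0.13173456 -0.36356615 -0.92220695] tool x [-0.33505625  0.85923068 -0.38660051] [ 0.93294336  0.35991984 -0.00862474]
axis at [412.60517141 -96.75544474 160.13833761] [-107.91816279  -33.28464551]
z range [111.70653509 253.95043183]
```

Emit:
{"op": "carry_out", "data": {"deltas": [[0,-3.0,0,0,0,0,40],[0,-1.0,0,0,0,0,40],[0,0,0,0,0,0,40],[0,0,0,0,0,0,40]]}}

```text
t: 17.93
eef_pos: [418.2, -110.8, 176.8]
orientation: [0.55, 0.803, -0.134, 0.188]
force: [-0.0, 0.2, -3.0]
finger_gap: 51.3
gripper_force: 52.2
```

```bash
cat >> h.py <<'E'
def held():
    im,s,a,(x0,z0),*r=tilt();s,M=pose();t=np.radians(a)
    n=np.array([np.cos(t),0,-np.sin(t)]);p=M@(np.array([x0,0,z0])-26.5*n)+s['eef_pos']
    Z=np.load("lane.npz");R,o=Z["R"],Z["o"];return s,M,M@[np.sin(t),0,np.cos(t)],p,R.T@(p[:2]-o),R,r
E
python3 - <<'E'
from h import *
s,M,ax,p,l,R,r=held();print(s['t'],s['q'][5],"axis",ax,p,l,s['eef_pos'],r)
d=R@(np.array([-95,-25.5])-l);print("tool cm for shift",M.T@[d[0],d[1],0]/10,"down 1cm",M.T@[0,0,-1])
E
```

```text
17.9833 0.6755660217136026 axis [-8.51279083e-03  1.49583078e-04 -9.99963783e-01] [413.18353789 -97.75865019 159.2047542 ] [-106.88009359  -32.7714776 ] [ 418.36938993 -110.82973376  176.89156659] [2395, np.float64(-34.98819699238354), np.float64(52.97038698236883), np.float64(0.3663267377884113)]
tool cm for shift [-1.20767434  0.33829572  0.60596105] down 1cm [0.45022142 0.00788981 0.89288209]
```

Emit:
{"op": "carry_out", "data": {"deltas": [[0,0,0,-0.6,0.17,0.3,40],[0,0,0,-0.6,0.17,0.3,40],[0,0,0,0.68,0.01,1.34,40],[0,0,0,0.9,0.02,1.79,40],[0,0,0,0.9,0.02,1.79,40],[0,0,0,0.6,0.01,1.19,40],[0,0,0,0.23,0,0.45,40],[0,0,0,0,0,0,40],[0,0,0,0,0,0,40]]}}

```text
t: 18.73
eef_pos: [426.6, -122.0, 103.6]
orientation: [0.549, 0.803, -0.135, 0.189]
force: [-0.5, 0.4, -3.6]
finger_gap: 51.4
gripper_force: 52.4
```

Run:
```python
from h import *
s,M,ax,p,l,R,r=held();print(s['t'],"axis",ax,p,l,s['eef_pos'],s['force'],r)
print(M.T@[0,0,-1])
```

```text
18.7833 axis [-7.85339334e-03  7.52527089e-05 -9.99969170e-01] [ 421.64062467 -108.65619276   83.23932327] [-95.46507287 -25.02705684] [ 426.86875641 -121.75051041  103.85857696] [-0.56886279  0.35725563 -2.07511634] [2511, np.float64(-34.97480177923788), np.float64(71.07656607492613), np.float64(0.3960709117123822)]
[0.45124451 0.00729707 0.89237052]
```

Emit:
{"op": "carry_out", "data": {"deltas": [[0,0,0,0.2,0,0.4,40],[0,0,0,0.16,0,0.31,40],[0,0,0,0,0,0,40],[0,0,0,0,0,0,40]]}}

```text
t: 19.12
eef_pos: [426.1, -121.4, 95.3]
orientation: [0.549, 0.803, -0.134, 0.189]
force: [-0.2, 0.1, -2.4]
finger_gap: 51.3
gripper_force: 52.4
```

Emit:
{"op": "carry_out", "data": {"deltas": [[0,0,0,0.05,0,0.09,40],[0,0,0,0.05,0,0.09,40],[0,0,0,0,0,0,40],[0,0,0,0,0,0,40]]}}

```text
t: 19.45
eef_pos: [426.4, -121.5, 93.5]
orientation: [0.549, 0.803, -0.134, 0.189]
force: [-0.8, 0.5, 3.0]
finger_gap: 51.4
gripper_force: 52.4
```

Emit:
{"op": "carry_out", "data": {"deltas": [[0,0,0,0,0,0,65],[0,0,0,0,0,0,75],[0,0,0,0,0,0,80],[0,0,0,0,0,-1,80],[0,0,0,0,0,-3,80],[0,0,0,0,0,-4,80],[0,0,0,0,0,-4,90],[0,0,0,0,0,-4,100],[0,0,0,0,0,0,100]]}}

```text
t: 20.2
eef_pos: [403.9, -50.2, 241.2]
orientation: [0.549, 0.804, -0.129, 0.191]
force: [1.2, 0.1, 0.2]
finger_gap: 85.3
gripper_force: 0.0
```

Emit:
{"op": "carry_out", "data": {"deltas": [[0,6.7,0,0,0,0,100],[0,6.7,0,0,0,0,100],[0,6.7,0,0,0,0,100],[0,6.7,0,0,0,0,100],[0,0,0,0,0,-2,100],[0,0,0,0,0,0,100]]}}

```text
t: 20.7
eef_pos: [402.1, -55.1, 257.5]
orientation: [0.567, 0.823, -0.01, 0.007]
force: [0.5, 0.0, -0.1]
finger_gap: 85.7
gripper_force: 0.0
```

Run:
```python
from h import *
s,M=pose();print(s['t'],s['eef_pos'],M.round(3).tolist(),s['q'])
im,X,ok=cloud("wrist");cv2.imwrite("pics/w7.png",im)
print(cantop(X,ok,(421.6,-108.7)))
Z=np.load("lane.npz");R,o=Z["R"],Z["o"]
m=ok&(X[...,2]>136)&(X[...,2]<144)&(np.hypot(X[...,0]-421,X[...,1]+108)<45);Q=X[m][:,:2];c=cv2.fitEllipse(cv2.convexHull(Q.astype(np.float32)));print(len(Q),c,R.T@(np.array(c[0])-o))
```

```text
20.7 [402.05118976 -55.06974618 257.47030262] [[-0.357, 0.934, 0.001], [0.934, 0.356, -0.025], [-0.024, -0.008, -1.0]] [-0.61851108 -0.02791457  0.65666492  2.16509078  0.05000195  0.99756237
  0.37540908]
(((425.28802490234375, -105.55457305908203), 26.919750213623047), ((423.71124267578125, -103.40601348876953), (52.83589172363281, 47.77790832519531), 41.28157424926758), np.float64(140.86629685260203), 2705)
1143 ((425.53662109375, -105.73273468017578), (41.74065399169922, 42.498966217041016), 19.247095108032227) [-98.1339486  -20.95244059]
```

Emit:
{"op": "carry_out", "data": {"deltas": [[0,0,0,-2.8,0.1,0,100],[0,0,0,-2.8,0.1,0,100],[0,0,7.1,0,0,0,100],[0,0,7.1,0,0,0,100],[0,0,7.1,0,0,0,100],[0,0,7.1,0,0,0,100],[0,0,7.1,0,0,0,100],[0,0,7.1,0,0,0,100],[0,0,7.1,0,0,0,100],[0,0,7.1,0,0,0,100]]}}

```text
t: 21.58
eef_pos: [421.8, -104.1, 255.8]
orientation: [0.891, 0.455, -0.008, 0.011]
force: [-0.9, -0.4, 0.5]
finger_gap: 85.3
gripper_force: 0.0
```

Emit:
{"op": "carry_out", "data": {"deltas": [[0,0,7.1,0,0,0,100],[0,0,7.1,0,0,0,100],[0,0,7.1,0,0,0,100],[0,0,7.1,0,0,0,100],[0,0,7.1,0,0,0,100],[0,0,7.1,0,0,0,100],[0,0,7.1,0,0,0,100],[0,0,0,0,0,0,100],[0,0,0,0,0,0,100],[0,0,0,0,0,0,100]]}}

```text
t: 22.42
eef_pos: [422.2, -104.4, 256.4]
orientation: [0.999, 0.042, -0.002, 0.013]
force: [-0.1, 0.3, 0.6]
finger_gap: 85.3
gripper_force: 0.0
```

Run:
```python
from h import *
s,M=pose();print(s['t'],s['eef_pos'],M.round(3).tolist(),s['q'],np.degrees(np.arctan2(M[1,1],M[0,1])))
im,X,ok=cloud("wrist");cv2.imwrite("pics/w8.png",im)
Z=np.load("lane.npz");R,o=Z["R"],Z["o"]
m=ok&(X[...,2]>136)&(X[...,2]<145)&(np.hypot(X[...,0]-423,X[...,1]+107)<45);Q=X[m][:,:2];c=cv2.fitEllipse(cv2.convexHull(Q.astype(np.float32)));print(len(Q),c,R.T@(np.array(c[0])-o))
# guides' inner faces, from the tops at z 28, in lane coordinates
L=(X[...,:2]-o)@R;g=ok&(abs(X[...,2]-28)<5)&(L[...,0]>-30)&(L[...,0]<45)
y=L[g][:,1];lo=y[(y<-35)&(y>-80)];hi=y[(y>-10)&(y<25)];print("fixed inner",np.percentile(lo,[2,98]),"moving",np.percentile(hi,[2,98]),len(lo),len(hi))
t,X,ok=cloud("top");m=ok&(X[...,2]>134)&(X[...,2]<146)&(np.hypot(X[...,0]-423,X[...,1]+107)<40);print("top",m.sum())
```

```text
22.4167 [ 422.2196903  -104.44945262  256.36932507] [[0.996, 0.085, -0.003], [0.085, -0.996, -0.025], [-0.006, 0.025, -1.0]] [-0.62581598  0.04574065  0.81443867  2.11430059 -0.00910966  0.99450092
 -1.29289978] -85.13384382720155
1361 ((425.744140625, -105.4465103149414), (41.77712631225586, 42.09410095214844), 82.9275131225586) [-98.40634668 -20.72707859]
fixed inner [-66.86185772 -55.0511788 ] moving [ 4.11440628 15.57658094] 701 753
top 29
```

Guides measure −55.05 and +4.1 mm: gap 59.2 mm, as set. The can stands at lane (−98,−21). Levelling the tool and gripping fore and aft.

Emit:
{"op": "carry_out", "data": {"deltas": [[1.4,0,1.2,0.34,0.13,0,100],[0,0,0,0,0,3,100],[0,0,0,0,0,3,100],[0,0,0,0,0,3,100],[0,0,0,0,0,2,100],[0,0,0,0,0,0,100],[0,0,0,0,0,0,100]], "force": 30}}

```text
t: 23.1
eef_pos: [425.0, -106.3, 146.5]
orientation: [1.0, 0.03, -0.003, 0.001]
force: [0.1, 0.0, 0.2]
finger_gap: 85.1
gripper_force: 0.0
```

Run:
```python
from h import *
s,M=pose();print(s['t'],s['eef_pos'],M.round(4).tolist(),np.degrees(np.arctan2(M[1,1],M[0,1])))
```

```text
23.1 [ 424.99109914 -106.32516633  146.49273381] [[0.9982, 0.0601, -0.0068], [0.0601, -0.9982, -0.0019], [-0.0069, 0.0014, -1.0]] -86.55229103173812
```

Emit:
{"op": "carry_out", "data": {"deltas": [[0,0.4,0,0.05,0,2.5,100],[0,0,0,0,0,2.5,100],[0,0,0,0,0,1.5,100],[0,0,0,0,0,0.5,100],[0,0,0,0,0,0,85],[0,0,0,0,0,0,75],[0,0,0,0,0,0,70],[0,0,0,0,0,0,65]], "force": 30}}

```text
t: 23.77
eef_pos: [427.1, -106.0, 78.1]
orientation: [1.0, 0.03, 0.003, 0.0]
force: [-0.2, 0.1, 0.8]
finger_gap: 55.5
gripper_force: 0.0
```

Emit:
{"op": "carry_out", "data": {"deltas": [[0,0,0,0,0,0,60],[0,0,0,0,0,0,50],[0,0,0,0,0,0,45],[0,0,0,0,0,0,45],[0,0,0,0,0,0,45]]}}

```text
t: 24.18
eef_pos: [427.1, -106.1, 78.1]
orientation: [1.0, 0.03, 0.002, 0.0]
force: [-1.1, 0.3, 8.7]
finger_gap: 51.4
gripper_force: 29.7
```

```bash
cat >> h.py <<'E'
def rep():
    s,M=pose();Z=np.load("lane.npz");R,o=Z["R"],Z["o"]
    print(s['t'],"z",s['eef_pos'][2].round(1),"lane",(R.T@(s['eef_pos'][:2]-o)).round(1),"F lane",(R.T@s['force'][:2]).round(1),s['force'][2].round(1),"zaxis",M[:,2].round(4))
    for n,v in(("+x",R@[1,0]),("+y",R@[0,1])):print(n,(M.T@[v[0],v[1],0]).round(3))
E
python3 -c "
from h import *
rep()"
```

```text
24.1833 z 78.1 lane [-97.7 -19.4] F lane [-0.4 -1.1] 8.7 zaxis [ 4.9e-03  1.0e-04 -1.0e+00]
+x [0.004 1.    0.   ]
+y [ 1.    -0.004  0.005]
```

Emit:
{"op": "carry_out", "data": {"deltas": [[0,0,0,-0.24,0,-0.05,45],[0,0,0,-0.24,0,0,45],[0,0,0,0,0.4,0,45],[0,0,0,0,0.5,0,45],[0,0,0,0,0.5,0,45],[0,0,0,0,0.4,0,45],[0,0,0,0,0,0,45],[0,0,0,0,0,0,45]], "force": 40}}

```text
t: 24.85
eef_pos: [422.9, -122.7, 78.1]
orientation: [1.0, 0.03, 0.002, -0.001]
force: [-0.1, 4.2, 10.0]
finger_gap: 51.2
gripper_force: 43.2
```

```bash
cat >> h.py <<'E'
def lid(c):
    im,X,ok=cloud("wrist");Z=np.load("lane.npz");R,o=Z["R"],Z["o"]
    L=(X[...,:2]-o)@R
    m=ok&(X[...,2]>134)&(X[...,2]<150)&(np.hypot(L[...,0]-c[0],L[...,1]-c[1])<40);Q=X[m]
    A=np.c_[L[m],np.ones(len(Q))];k=np.linalg.lstsq(A,Q[:,2],rcond=None)[0]
    print("lid n",len(Q),"z",np.percentile(Q[:,2],[5,50,95]).round(1),"slope",k[:2].round(3),"lane ellipse",cv2.fitEllipse(cv2.convexHull(L[m].astype(np.float32))))
    # body edges seen by depth at heights 40..120: lane y extent and x extent
    for z in(60,100,125):
        b=ok&(abs(X[...,2]-z)<4)&(np.hypot(L[...,0]-c[0],L[...,1]-c[1])<40)
        if b.sum()>20:print(z,b.sum(),np.percentile(L[b],[1,99],axis=0).round(1).tolist())
    return im
E
python3 -c "
from h import *
rep();cv2.imwrite('pics/w9.png',lid((-80,-25)))"
```

```text
24.85 z 78.1 lane [-81.3 -24.7] F lane [-4.2  0.1] 10.0 zaxis [ 0.0033  0.0026 -1.    ]
+x [ 0.003  1.    -0.002]
+y [ 1.    -0.003  0.003]
lid n 9946 z [134.3 136.6 148.1] slope [-0.004  0.246] lane ellipse ((-78.9771728515625, -20.516801834106445), (34.74239730834961, 83.12061309814453), 85.45980834960938)
60 385 [[-101.6, -12.9], [-59.9, -0.3]]
100 1259 [[-118.7, -18.4], [-43.1, 1.1]]
125 4029 [[-116.6, -19.9], [-42.6, 0.8]]
```

Upright and centred (side ridge at lane y ≈0–1 mm at all heights, i.e. axis ≈ −26). Sliding on with less down-force.

Emit:
{"op": "carry_out", "data": {"deltas": [[0,0,0,0,0,-0.1,45],[0,0,0,0,0.5,0,45],[0,0,0,0,0.5,0,45],[0,0,0,0,0.5,0,45],[0,0,0,0,0.5,0,45],[0,0,0,0,0.5,0,45],[0,0,0,0,0.5,0,45],[0,0,0,0,0.5,0,45],[0,0,0,0,0,0,45]]}}

```text
t: 25.65
eef_pos: [424.4, -160.8, 78.4]
orientation: [1.0, 0.029, 0.001, 0.001]
force: [0.2, -0.3, -2.9]
finger_gap: 51.3
gripper_force: 42.4
```

```bash
python3 -c "
from h import *
rep();cv2.imwrite('pics/w10.png',lid((-46,-25)))"
```

```text
25.65 z 78.4 lane [-43.2 -25.6] F lane [0.3 0.1] -2.9 zaxis [ 0.0029 -0.0018 -1.    ]
+x [0.005 1.    0.002]
+y [ 1.    -0.006  0.003]
lid n 10201 z [134.4 136.7 148. ] slope [0.007 0.227] lane ellipse ((-47.853084564208984, -19.885896682739258), (31.204774856567383, 83.8315200805664), 95.35043334960938)
60 379 [[-62.8, -14.1], [-21.1, -1.3]]
100 1224 [[-82.5, -19.3], [-6.9, 0.2]]
125 3942 [[-84.2, -20.8], [-9.0, 0.0]]
```

Emit:
{"op": "carry_out", "data": {"deltas": [[0,0,0,0.08,0,0.06,45],[0,0,0,0,0.5,0,45],[0,0,0,0,0.5,0,45],[0,0,0,0,0.5,0,45],[0,0,0,0,0.5,0,45],[0,0,0,0,0.5,0,45],[0,0,0,0,0.5,0,45],[0,0,0,0,0,0,45]]}}

```text
t: 26.37
eef_pos: [427.6, -189.1, 78.2]
orientation: [1.0, 0.03, 0.002, 0.0]
force: [-1.0, 1.9, 4.5]
finger_gap: 50.9
gripper_force: 42.9
```

```bash
python3 -c "
from h import *
rep();cv2.imwrite('pics/w11.png',lid((-14,-25)))"
```

```text
26.3667 z 78.2 lane [-14.8 -24.2] F lane [-2.  -0.8] 4.5 zaxis [ 3.5e-03 -1.0e-04 -1.0e+00]
+x [0.004 1.    0.   ]
+y [ 1.    -0.004  0.004]
lid n 9951 z [134.4 136.6 148.2] slope [-0.003  0.247] lane ellipse ((-13.842662811279297, -22.492578506469727), (41.68817138671875, 82.13140106201172), 87.48622131347656)
60 380 [[-35.2, -12.9], [7.1, 0.2]]
100 1250 [[-52.7, -17.9], [23.2, 1.5]]
125 3987 [[-50.4, -19.4], [23.1, 1.3]]
```

Emit:
{"op": "carry_out", "data": {"deltas": [[0,0,0,-0.03,0.5,0,45],[0,0,0,0,0.5,0,45],[0,0,0,0,0.5,0,45],[0,0,0,0,0.5,0,45],[0,0,0,0,0.5,0,45],[0,0,0,0,0.5,0,45],[0,0,0,0,0.4,0,45],[0,0,0,0,0,0,45]]}}

```text
t: 27.08
eef_pos: [429.3, -222.3, 78.2]
orientation: [1.0, 0.03, 0.002, -0.0]
force: [0.1, 3.8, 7.0]
finger_gap: 51.4
gripper_force: 43.1
```

```bash
python3 -c "
from h import *
rep()"
```

```text
27.0833 z 78.2 lane [ 18.4 -24.7] F lane [-3.8  0.3] 7.0 zaxis [ 0.0031  0.001  -1.    ]
+x [ 0.003  1.    -0.001]
+y [ 1.    -0.003  0.003]
```

Emit:
{"op": "carry_out", "data": {"deltas": [[0,0,0,0,0.3,0,45],[0,0,0,0,0.3,0,45],[0,0,0,0,0.1,0,45],[0,0,0,0,0,0,45]]}}

```text
t: 27.42
eef_pos: [429.7, -228.2, 78.2]
orientation: [1.0, 0.031, 0.001, -0.001]
force: [-0.2, 4.9, 8.6]
finger_gap: 50.9
gripper_force: 43.3
```

Emit:
{"op": "carry_out", "data": {"deltas": [[0,0,0,0,0.1,0,45],[0,0,0,0,0.1,0,45],[0,0,0,0,0,0,45]]}}

```text
t: 27.67
eef_pos: [429.8, -229.7, 78.2]
orientation: [1.0, 0.031, 0.001, -0.002]
force: [-0.4, 6.2, 9.7]
finger_gap: 51.4
gripper_force: 43.3
```

```bash
python3 -c "
from h import *
rep()"
```

```text
27.6667 z 78.2 lane [ 25.8 -24.6] F lane [-6.2  0. ] 9.7 zaxis [ 0.0025  0.0034 -1.    ]
+x [ 0.002  1.    -0.003]
+y [ 1.    -0.002  0.003]
```

Emit:
{"op": "carry_out", "data": {"deltas": [[0,0,0,0,0,-0.07,45],[0,0,0,0,0.1,0,45],[0,0,0,0,0,0,45]]}}

```text
t: 27.92
eef_pos: [429.1, -232.4, 78.2]
orientation: [1.0, 0.03, 0.001, -0.0]
force: [0.6, 2.4, -1.2]
finger_gap: 50.9
gripper_force: 42.6
```

Emit:
{"op": "carry_out", "data": {"deltas": [[0,0,0,0,0.1,0,45],[0,0,0,0,0,0,45]]}}

```text
t: 28.08
eef_pos: [429.1, -232.6, 78.2]
orientation: [1.0, 0.03, 0.001, -0.001]
force: [0.4, 6.0, 0.7]
finger_gap: 51.3
gripper_force: 42.8
```

Emit:
{"op": "carry_out", "data": {"deltas": [[0,0,0,0,0.1,0,45],[0,0,0,0,0,0,45]]}}

```text
t: 28.25
eef_pos: [429.2, -232.8, 78.3]
orientation: [1.0, 0.03, 0.0, -0.002]
force: [0.2, 8.1, 3.4]
finger_gap: 51.0
gripper_force: 43.0
```

```bash
python3 -c "
from h import *
rep()"
```

```text
28.25 z 78.3 lane [ 28.9 -25.4] F lane [-8.1  0.7] 3.4 zaxis [ 8.0e-04  3.7e-03 -1.0e+00]
+x [ 0.003  1.    -0.004]
+y [ 1.    -0.003  0.001]
```

It is against the stop (28.9 mm, pushing without advancing). Let go and rise.

Emit:
{"op": "carry_out", "data": {"deltas": [[0,0,0,0,0,0.03,60],[0,0,0,0,0,0,70],[0,0,0,0,0,0,80],[0,0,0,0,0,0,90],[0,0,0,0,0,0,90],[0,0,0,0,0,0,90]]}}

```text
t: 28.75
eef_pos: [429.4, -235.5, 78.2]
orientation: [1.0, 0.03, 0.001, 0.001]
force: [-0.7, 0.0, -0.7]
finger_gap: 76.9
gripper_force: 0.0
```

Emit:
{"op": "carry_out", "data": {"deltas": [[0,0,0,0,0,-1,90],[0,0,0,0,0,-2,90],[0,0,0,0,0,-3,90],[0,0,0,0,0,-4,90],[0,0,0,0,0,-4,90],[0,0,0,0,0,-3,90],[0,0,0,-3,0,0,90],[0,0,0,-3,0,0,90],[0,0,0,0,0,0,90],[0,0,0,0,0,0,90]]}}

```text
t: 29.58
eef_pos: [368.3, -238.6, 248.8]
orientation: [1.0, 0.029, 0.003, -0.001]
force: [0.2, 0.4, 1.2]
finger_gap: 77.0
gripper_force: 0.0
```

Run:
```python
from h import *
rep()
Z=np.load("lane.npz");R,o=Z["R"],Z["o"]
im,X,ok=cloud("wrist");L=(X[...,:2]-o)@R
m=ok&(X[...,2]>136)&(X[...,2]<145)&(np.hypot(L[...,0]-28,L[...,1]+25.5)<40);print(m.sum(),X[m][:,2].max(),cv2.fitEllipse(cv2.convexHull(L[m].astype(np.float32))))
g=ok&(abs(X[...,2]-28)<5)&(L[...,0]>-30)&(L[...,0]<45);y=L[g][:,1];lo=y[(y<-45)&(y>-80)];hi=y[(y>-3)&(y<25)]
print("fixed inner",np.percentile(lo,98) if len(lo) else 0,"moving",np.percentile(hi,2) if len(hi) else 0)
g=ok&(abs(X[...,2]-28)<5)&(L[...,0]>48)&(L[...,0]<80)&(abs(L[...,1]+25)<20);print("stop",np.percentile(L[g][:,0],2) if g.any() else None)
m=ok&(abs(X[...,2]-68)<4)&(np.hypot(X[...,0]-488,X[...,1]+210)<35)
if m.sum()>50:print("knob",cv2.minAreaRect(X[m][:,:2].astype(np.float32)))
c,_,_=cloud("scene");rs=lambda a:cv2.resize(a,(390,300),interpolation=cv2.INTER_CUBIC)
cv2.imwrite("pics/end.png",np.hstack([rs(c[170:275,335:472]),rs(im)]))
```

```text
29.5833 z 248.8 lane [ 30.8 -86.6] F lane [-0.3  0.2] 1.2 zaxis [ 0.005   0.0014 -1.    ]
+x [ 0.006  1.    -0.001]
+y [ 1.    -0.006  0.005]
1664 142.0633690042341 ((27.676942825317383, -26.77415657043457), (41.672393798828125, 41.92280197143555), 3.6164228916168213)
fixed inner -56.01206134854186 moving 3.4846012412786975
stop 56.67605697931157
knob ((487.7088623046875, -208.46812438964844), (12.125993728637695, 45.803096771240234), 21.570411682128906)
```

View pics/end.png

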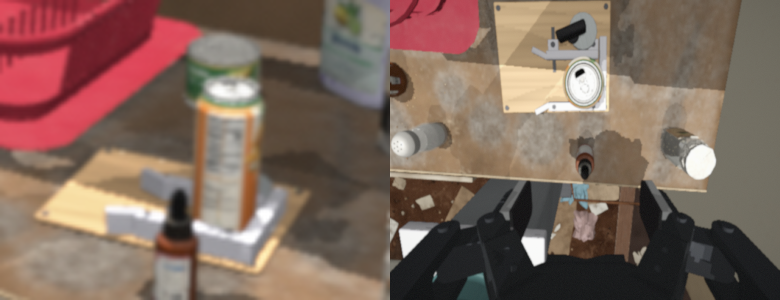

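The can stands upright between the guides at the stop (axis at lane x ≈27.7). The guides are 59.5 mm apart and the knob is unmoved at 0.31 rad. Handing in.

```bash
python3 -c "
from bench import *
print(finish_job())"
```

```text
the job is handed in; nothing more can be done
None
```

The gap is set at about 59 mm (6 mm wider than the can) and the can stands upright at the end stop; on the first slide it tipped over at the mouth, so I lifted it back to the bare end, regripped it, slid it in upright to the stop, and handed the job in at about 30 s.

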